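# Shut the press guard, unlatch the lever and hold it up off its ball

## Robot

A 6-joint arm with a two-finger parallel gripper is mounted at the origin on the work surface. World frame = base frame: x ahead of the robot, y to its left, z up, the work surface at z = 0. Lengths are in mm, angles in rad, forces in N, time in s.
With the tool pointing down it reaches from about 400 to 925 mm from the base axis. Payload 12.5 kg.
Tool frame: the origin (TCP) lies at the very end of the fingers, on their centre line; the grasp point (between the pads) lies 19 mm behind it; z points along the fingers, x is the direction in which the jaws open and shut, and the axes are right-handed (so a half turn about z gives the same grasp; the last joint's range is limited). The gripper opens to 95 mm and grips with 3 to 60 N. Pads are 20 mm wide; open, the fingers measure 119 mm over their backs; the gripper's body (75 mm by 180 mm) begins 59 mm behind the grasp point.
Start: joints at [1.144, 0.491, 1.559, -0, 1.092, -0.106], TCP at [197.062, 593.139, 214.661] pointing down, gripper open.
Joint ranges: [-3.1, 3.1], [-0.84, 2.19], [0.05, 2.79], [-1.13, 4.28], [0.06, 2.93], [-2.69, 2.69]. Speed limits (rad/s): [2.22, 2.22, 2.79, 3.14, 3.14, 3.14].

## Interface

Orientations are given as [roll, pitch, yaw] about the fixed x, y, z axes, in that order (R = Rz(yaw) Ry(pitch) Rx(roll)).
In Python, from cell import env gives the robot as it stands.
- The arm moves only by the tool arm_command, never from a script. Its argument "motion" is one flat list of numbers, 7 for each row, row after row: the opening, from -1 (shut) to 1 (fully open), then the shift along the tool's x, y, z in mm, then the turn, a rotation vector about the tool's x, y, z in degrees. In form: [fingers, dx, dy, dz, rx, ry, rz, fingers, dx, dy, dz, rx, ry, rz, ...]. A call has 1 to 20 rows; each row is the pose to reach, as a shift and turn from the pose commanded when the call began, along the tool's axes at that moment; what a row does not reach only later rows make up. A row lasts 1/10 s, in which the tool goes at most 50 mm and 8.59 degrees, less where a joint would pass 70% of its speed; a pose out of reach is approached as far as the arm can. A call with a gripper value outside its range is refused whole. The fingers move at their own pace and stop on an object; the grip force is fixed at half the most. Time passes only in rows, so rows that repeat a pose let the fingers close. It gives the time, the measured TCP pose, the force and the opening at its end, in the units of the state.
- env.state(): the state, without advancing time (a new reading comes with each control period).
- env.read_camera(name): name is "scene" or "top" or "wrist"; returns (picture, depth): 420x560x3 uint8, red, green, blue; 420x560 float32, mm along the optical axis (not along the pixel's ray), 0 where there is no reading.
- env.calibration(name): a dict with "fx", "fy", "cx", "cy" (pixels), "cam_to_world" (4x4, takes a point from camera to world coordinates). Camera axes: x right, y down, z forward; pixel columns grow to the right and rows downward; lengths in mm; the calibration is good to about 2 mm. The wrist camera is an equidistant fisheye: a pixel r from the principal point sees the ray r / f radians off the axis. A picture is of the moment at which its call begins: read the wrist's pose just before it. calibration takes no time and is no camera call; for the wrist camera it gives the pose at the moment of the call.
- env.job_done(): hands the job in, once; it reports no verdict.
Trained networks look in the newest picture that a camera, given by its name, has taken for a name from the list of things; names that differ only in an ending like _2 or _b are one class to them, and where a whole thing is asked for, a point or a joint stands for the part that bears it (a point fixed in the world has none). Each returns a list of dicts, best first, with "confidence" (0 to 1); they miss things now and then, are a little off and sometimes report something else, mostly with a low value. They report only what shows in the picture. A call takes as long as a camera call.
- env.recognise(camera, label): "location" ([column, row] in pixels, amid what is visible of it).
- env.silhouettes(camera, label): "region" (420x560 bool, what is visible of it) and "location" ([column, row] in pixels, amid what is visible of it).
- env.spot_point(camera, label): "location" ([column, row] in pixels: a listed point, or the origin of a listed thing).
The state is a dict: "t": time; "joints": joint angles; "qvel": joint speeds; "tau": joint torques, N m; "eef_pos": TCP position; "tcp_rot": TCP orientation; "ft_force": force on the tool from outside, world axes, zero at the start; "moment": the same for the moment, N m; "opening": opening from 0.0 (shut) to 1.0 (fully open).
Only numpy, scipy, OpenCV 4.12 (cv2) and the standard library are available. Lean on these libraries where they do the work, as an engineer would, in place of code of your own. Each camera call takes 0.05 s, during which the arm holds its last target.

## Task

Push the hand press's yellow chip guard up until it is fully shut, leaving the lever latched down meanwhile. Then pull the red latch tab sideways against its spring, lift the lever's coupler off the ball until its end is about 8 cm higher than it was, and finish still holding it up there, keeping it still, with the guard shut. Leave the core, mortar, pestle and vials where they stand.

Things in the scene. Friction and masses are not known exactly. Their poses are not given: they have to be found in the camera images.
- press: Green steel hand press fixed to the bench, set and turned differently each time: base 170 (x) x 560 (y) x 20 mm. Origin: centre of the base's underside. Its 'press frame': z up, lever along y, guard and latch tab on the -x side (towards the robot). Ram at (0, 80) mm, ball post at (0, -200), cheeks 210 mm high at y = 200; two 135 mm posts just behind the guard's ends.
- lever: Steel lever, bar 20 wide x 26 mm high, underside 167 mm above the bench when down, 0.8 kg. Origin on its hinge pin; axes as the press when down; lifting turns it about press x (stop at 0.32 rad); it falls back if let go. Near its end, 400 mm from the pin towards press -y, a blue coupler cup, 44 mm across, top 192 mm up, open below, covers the ball; beyond it a black grip 28 mm thick.
- cup (a point): Centre of the mouth (lower rim) of the lever's blue coupler cup, 400 mm from the hinge pin; 149 mm above the bench when the lever is down on the ball. Shows how far the lever's end is raised.
- hinge_pin (a point): Centre of the lever's hinge pin, 170 mm above the bench, the pin lies along press x. Fixed to the press.
- latch (a joint): Slide of the spring latch on the coupler, m: 0 = sprung in, its bolt under the ball so that the lever cannot be lifted; the bolt is well clear of the ball above 0.009; stop at 0.018. It moves along press -x, away from the coupler, and rides up with the lever. Its spring pulls back with 3 N at 0 and 300 N/m more (about 8 N at the stop).
- tab (a point): Middle of the red upright latch tab, 14 mm below its top (top 216 mm up when the lever is down). Tab: 12 mm thick (press x), 22 wide (press y), 68 high, 75 mm from the ball's axis on the press -x side, 47 mm clear of the cup. An 8 mm rod, 152 mm up, joins it to the cup. The tab slides with the latch and rides on the lever: gripping it pulls the latch and lifts the lever.
- guard (a joint): Bottom hinge of the chip guard, rad: 0 = fully shut, upright, at its stop; it grows as the guard's top leans out to press -x. A stiff hinge (0.12 N m): it stays where it is left.
- guard_edge (a point): Middle of the chip guard's top edge. The guard is a clear panel in a yellow frame, 160 mm wide (press y), 110 mm high, 6 mm thick.
- guard_hinge (a point): Middle of the guard's bottom hinge line, along press y, 30 mm above the bench. Fixed to the press.
- core: Striped red sandstone core standing on end, 48 mm in diameter, 110 mm high; origin under its centre. Leave alone.
- mortar: Blue ceramic mortar, 90 mm across the rim, 65 mm high; origin under its centre. Leave alone.
- pestle: Brass pestle standing on its broad end, 38 mm in diameter at most, 110 mm high; origin under its centre. Leave alone.
- vials: Wooden block 50 x 140 x 30 mm with three orange vials with white caps, 84 mm high overall; origin under its centre. Leave alone.

How it is judged (in metres and radians):
On the way, in this order (a step that is already met when the one before it is completed fails the run):
1. the guard is pushed up fully shut while the lever is still latched down (value of joint guard below 0.09 rad and height (world z) of cup below 0.156 m and value of joint latch below 0.005 m), for 0.2 s.
2. the latch is pulled sideways clear of the ball, lever still down, guard shut (value of joint guard below 0.09 rad and value of joint latch above 0.008 m and height (world z) of cup below 0.165 m), for 0.1 s.
3. the lever's end is raised about 8 cm by the gripper, guard shut (value of joint guard below 0.09 rad and height (world z) of cup between 0.199 and 0.254 m and contact force between lever and the fingers above 1 N), for 0.3 s.
At the end, for the whole second after the job is handed in: The gripper holds the lever (contact above 1 N) with the coupler cup's mouth 50 to 105 mm above its latched height, still (under 0.05 m/s and 0.06 rad/s); no bystander touches the lever; the guard is shut to within 0.09 rad; core, mortar, pestle and vials within 20 mm of where they were (all of step 3 and linear speed of lever below 0.05 m/s and angular speed of lever below 0.06 rad/s and contact force between lever and core below 0.2 N and contact force between lever and mortar below 0.2 N and contact force between lever and pestle below 0.2 N and contact force between lever and vials below 0.2 N and distance of each of core, mortar, pestle, vials from where it was at the start of the episode below 0.02 m); the arm keeps its last pose, push and grip.
It fails at once if the core was pushed away or knocked over (distance of core from where it was at the start of the episode above 0.02 m or angle between core's own z axis and vertical above 0.4 rad).
It fails at once if the mortar was pushed away or knocked over (distance of mortar from where it was at the start of the episode above 0.02 m or angle between mortar's own z axis and vertical above 0.4 rad).
It fails at once if the pestle was pushed away or knocked over (distance of pestle from where it was at the start of the episode above 0.02 m or angle between pestle's own z axis and vertical above 0.4 rad).
It fails at once if the vials were pushed away or knocked over (distance of vials from where it was at the start of the episode above 0.02 m or angle between vials's own z axis and vertical above 0.4 rad).
It also fails if it takes over 48 s, if anything falls off the work surface, if the arm or the gripper's body presses on something with over 40 N, if the wrist force passes 120 N, or if a joint passes its speed limit or range.

## Working session

There is one attempt and no reset: what is moved stays moved. The work goes in short steps, Python scripts to look and compute and a tool call to move; the robot and the scene stay as the last step left them, time stands still between calls to the robot, and variables do not carry over. Pictures are saved under pics/ and viewed, and the job is handed in when it is done.

Besides the shell and the picture viewer there is one more tool, called as a command line: name --argument value ..., lists and objects as JSON in quotes. arm_command: Moves the arm, as the interface text tells. Its arguments: {"type":"object","properties":{"motion":{"type":"array","items":{"type":"number"}}},"required":["motion"]}

```bash
mkdir -p pics; ls
python3 - <<'E'
from cell import env
import cv2,numpy as np
s=env.state();print(s)
for n in ["scene","top"]:
    p,d=env.read_camera(n); cv2.imwrite(f"pics/{n}0.png",p[:,:,::-1]); np.savez(f"{n}0.npz",p=p,d=d)
    c=env.calibration(n);print(n,c)
    for l in ["tab","cup","hinge_pin","guard_edge","guard_hinge","press","core","mortar","pestle","vials"]:
        try:
            r=env.spot_point(n,l);print(l,[(np.round(x["location"],1),round(x["confidence"],2)) for x in r[:2]])
        except Exception as e: print(l,e)
E
```

```text
pics
{'t': 0.0, 'joints': array([ 1.14440014e+00,  4.91558348e-01,  1.55942687e+00, -7.34534520e-06,
        1.09169096e+00, -1.05552905e-01]), 'qvel': array([ 0.00137159,  0.00079412, -0.00037142, -0.00241658,  0.00035949,
        0.00023587]), 'tau': array([ 2.65406896e-03, -6.12656379e+01, -2.58181947e+01,  6.92912028e-02,
        4.82244138e-02, -1.30177409e-04]), 'eef_pos': array([196.96061938, 592.91090777, 214.0702757 ]), 'tcp_rot': array([-3.14148498e+00,  1.07817157e-03,  1.24995649e+00]), 'ft_force': array([-0.0654485 , -0.51841816, -0.08211989]), 'moment': array([ 0.00059416, -0.0434195 , -0.00136155]), 'opening': 0.9982619353574368}
scene {'fx': 424.11919595195565, 'fy': 424.11919595195565, 'cx': 277.54512015148134, 'cy': 210.79186012669078, 'cam_to_world': array([[ 6.74135414e-01,  4.95050358e-01, -5.48148325e-01,
         1.12840155e+03],
       [ 7.38604185e-01, -4.54148910e-01,  4.98209418e-01,
        -4.79689537e+02],
       [-2.30221384e-03, -7.40725260e-01, -6.71804130e-01,
         7.87059657e+02],
       [ 0.00000000e+00,  0.00000000e+00,  0.00000000e+00,
      
[... 693 characters left out ...]
9.99456520e-01, -1.68103582e-02, -2.83562257e-02,
         9.93060219e+00],
       [ 3.06886439e-02, -1.60403530e-01, -9.86574333e-01,
         1.06767895e+03],
       [ 0.00000000e+00,  0.00000000e+00,  0.00000000e+00,
         1.00000000e+00]])}
tab [(array([335.6, 181.8]), 0.52)]
cup [(array([322.7, 155.1]), 0.64)]
hinge_pin [(array([148.5, 188.9]), 0.56)]
guard_edge [(array([213.7, 241.7]), 0.9), (array([379.3, 166.2]), 0.62)]
guard_hinge [(array([215.2, 219. ]), 0.97)]
press [(array([240. , 185.9]), 0.67)]
core [(array([243.5, 136.5]), 0.67)]
mortar [(array([341.4, 235.6]), 0.82), (array([144.9, 188.9]), 0.41)]
pestle [(array([375.8, 170.3]), 0.65)]
vials [(array([137.5, 264.2]), 0.92)]
```

View pics/scene0.png

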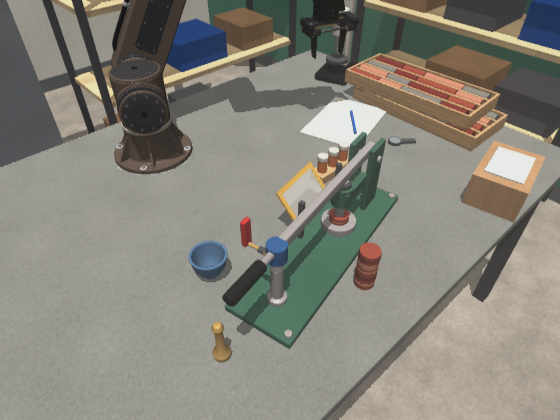

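View pics/top0.png

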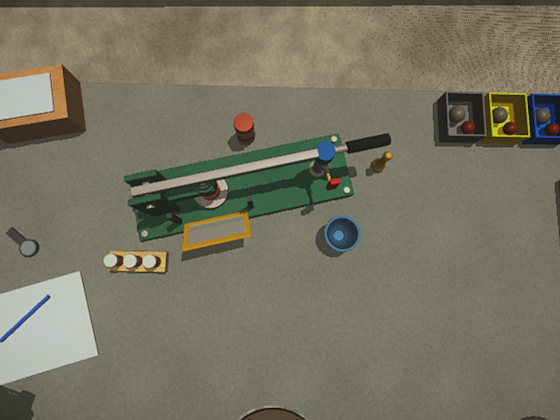

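```bash
cat > h.py <<'E'
import numpy as np
from cell import env
def ray(n,uv,c=None):
    c=c or env.calibration(n); d=np.array([(uv[0]-c['cx'])/c['fx'],(uv[1]-c['cy'])/c['fy'],1.]); M=c['cam_to_world']; return M[:3,3],M[:3,:3]@d
def atz(n,uv,z):
    o,d=ray(n,uv); return o+d*(z-o[2])/d[2]
def dep(n,uv,D):
    o,d=ray(n,uv); u,v=int(round(uv[0])),int(round(uv[1])); w=D[v-1:v+2,u-1:u+2]; return o+d*np.median(w[w>0])
E
python3 - <<'E'
from h import *
np.set_printoptions(suppress=True,precision=1)
P={"tab":[(246.1,223),(335.6,181.8),202],"cup":[(276.1,255.9),(322.7,155.1),149],"pin":[(363,153.2),(148.5,188.9),170],"gedge":[(293.4,174.7),(213.7,241.7),100],"ghinge":[(312.6,210.7),(215.2,219),30],"press":[(322.7,248.6),(240,185.9),0],
"core":[(358.7,279.7),(243.5,136.5),0],"mortar":[(209.9,272.8),(341.4,235.6),0],"pestle":[(222,351.2),(375.8,170.3),0],"vials":[(331.5,172.6),(137.5,264.2),0]}
for k,(a,b,z) in P.items():
    o1,d1=ray("scene",a);o2,d2=ray("top",b)
    A=np.stack([d1,-d2],1);s=np.linalg.lstsq(A,o2-o1,rcond=None)[0];p=o1+d1*s[0];q=o2+d2*s[1]
    print(k,atz("scene",a,z),atz("top",b,z),"tri",(p+q)/2,np.linalg.norm(p-q))
# top heights
for n in["top","scene"]:
    f=np.load(n+"0.npz");D=f["d"];c=env.calibration(n)
    v,u=np.mgrid[:420,:560];X=np.stack([(u-c['cx'])/c['fx']*D,(v-c['cy'])/c['fy']*D,D],-1)@c['cam_to_world'][:3,:3].T+c['cam_to_world'][:3,3]
    np.save(n+"X.npy",X)
E
```

```text
tab [ 635.4 -116.3  202. ] [ 641.1 -125.3  202. ] tri [ 640.6 -122.6  209.5] 3.870135817657834
cup [705.2 -99.4 149. ] [ 714.9 -104.2  149. ] tri [ 711.7 -103.9  157.9] 1.9783557104516565
pin [610.8 285.3 170. ] [624.4 282.  170. ] tri [620.3 276.4 180. ] 6.355879040592355
gedge [490.7 157.3 100. ] [515.4 144.9 100. ] tri [512.3 139.6 121.8] 5.560660931796749
ghinge [573.4 150.6  30. ] [576.9 153.1  30. ] tri [575.4 151.3  31.4] 4.082841867244116
press [667.5  92.3   0. ] [669.   95.7   0. ] tri [668.   94.4  -0.7] 3.6066901900605846
core [792.   82.1   0. ] [804.3  90.3   0. ] tri [797.8  84.7   5.2] 13.670914326499886
mortar [ 539.6 -162.7    0. ] [ 542.2 -170.8    0. ] tri [ 543.1 -167.5    6.8] 5.173620943188662
pestle [ 722.7 -264.1    0. ] [ 718.2 -265.     0. ] tri [ 719.9 -264.5   -3.4] 3.3526016513625168
vials [469.3 343.3   0. ] [462.3 348.6   0. ] tri [462.5 351.3  -7.9] 0.6237631430037525
```

The scene view shows the press with its lever, blue cup (276,250), red tab (246,232), the guard leaning out (300,190), mortar (208,260) and pestle (221,340). The top view agrees: cup (326,150), tab (333,183). I'll refine these from depth.

Run:
```python
from h import *
import cv2
np.set_printoptions(suppress=True,precision=1)
for n in["top","scene"]:
    p=np.load(n+"0.npz")["p"];X=np.load(n+"X.npy")
    h=cv2.cvtColor(p,cv2.COLOR_RGB2HSV).astype(int);H,S,V=h[...,0],h[...,1],h[...,2]
    reg=(abs(X[...,0]-640)<160)&(abs(X[...,1]-50)<330)
    red=reg&((H<6)|(H>174))&(S>180)&(X[...,2]>150)&(X[...,1]<-60)
    blue=reg&(abs(H-108)<12)&(S>120)&(X[...,2]>165)
    yel=reg&(abs(H-22)<7)&(S>150)&(X[...,2]>25)&(X[...,1]<250)&(X[...,1]>60)
    bar=reg&(S<60)&(X[...,2]>185)&(X[...,2]<203)
    for k,m in [("red",red),("blue",blue),("yel",yel),("bar",bar)]:
        if m.sum()==0: print(n,k,0);continue
        q=X[m];print(n,k,m.sum(),"mean",q.mean(0),"p5",np.percentile(q,5,axis=0),"p95",np.percentile(q,95,axis=0))
        if k=="bar" :
            c=q.mean(0);u=np.linalg.svd(q[:,:2]-c[:2],full_matrices=False)[2][0];print("dir",u,np.degrees(np.arctan2(-u[0]*np.sign(u[1]),abs(u[1]))))
        if k=="blue":
            t=q[q[:,2]>188];print("top",len(t),t.mean(0))
        if k=="red":
            t=q[q[:,2]>211];print("top",len(t),t.mean(0) if len(t) else 0)
        if k=="yel":
            g=np.array([576,152,30]);ex=np.array([np.cos(.234),np.sin(.234),0])
            xx=(q-g)@ex; print("lean fit", np.polyfit(q[:,2]-30,xx,1), q[:,2].max())
```

```text
top red 50 mean [ 639.7 -121.3  213.3] p5 [ 633.8 -130.2  211.6] p95 [ 644.9 -112.6  217.2]
top 48 [ 639.4 -121.5  214.6]
top blue 268 mean [ 712.5 -105.5  191.1] p5 [ 694.6 -121.6  188.6] p95 [730.3 -90.7 193.2]
top 262 [ 712.6 -105.5  191.2]
top yel 675 mean [538.2 141.5  85.8] p5 [501.6  67.3  34.6] p95 [589.1 218.5 117.2]
lean fit [-0.8  6.6] 120.38473637077277
top bar 2435 mean [673.1  55.4 191.6] p5 [ 615.3 -224.7  186.7] p95 [740.2 293.8 195. ]
dir [-0.2  1. ] 13.31768066801698
scene red 0
scene blue 285 mean [ 715.  -107.5  192.6] p5 [ 697.1 -123.   189.4] p95 [731.4 -91.  195.4]
top 272 [ 714.4 -107.1  193.4]
scene yel 162 mean [540.7 103.3  95.9] p5 [513.6  64.4  60.2] p95 [574.7 218.4 117.4]
lean fit [-0.8  7.4] 119.23076429928824
scene bar 2182 mean [689.5   1.8 193.1] p5 [ 614.1 -238.2  186.6] p95 [749.3 285.7 196.5]
dir [ 0.2 -1. ] 13.381780414650247
```

arm_command --motion '[-1,-357,405,0,0,0,-31.7,-1,-357,405,0,0,0,-31.7,-1,-357,405,0,0,0,-31.7,-1,-357,405,0,0,0,-31.7,-1,-357,405,0,0,0,-31.7,-1,-357,405,0,0,0,-31.7,-1,-357,405,0,0,0,-31.7,-1,-357,405,0,0,0,-31.7,-1,-357,405,0,0,0,-31.7,-1,-357,405,0,0,0,-31.7,-1,-357,405,0,0,0,-31.7,-1,-357,405,0,0,0,-31.7,-1,-357,405,0,0,0,-31.7,-1,-357,405,0,0,0,-31.7,-1,-357,405,0,0,0,-31.7,-1,-357,405,0,0,0,-31.7]'

```text
t: 2.7
eef_pos: [468.4, 127.6, 214.7]
tcp_rot: [3.141, -0.0, 1.805]
ft_force: [0.6, -0.4, -1.0]
opening: 0.004
```

arm_command --motion '[-1,0,0,50,0,0,0,-1,0,0,100,0,0,0,-1,0,0,122,0,0,0,-1,0,0,122,0,0,0,-1,0,15,122,0,0,0,-1,0,25,122,0,0,0,-1,0,35,122,0,0,0,-1,0,45,122,0,0,0,-1,0,53,122,0,0,0,-1,0,61,122,0,0,0,-1,0,68,122,0,0,0,-1,0,74,122,0,0,0,-1,0,80,122,0,0,0,-1,0,85,122,0,0,0,-1,0,88,122,0,0,0,-1,0,88,122,0,0,0]'

```text
t: 4.3
eef_pos: [554.9, 147.0, 92.5]
tcp_rot: [3.141, -0.0, 1.803]
ft_force: [-0.1, -0.3, 0.4]
opening: 0.002
```

Run:
```python
from h import *
import cv2
for n in ["scene","top"]:
    p,d=env.read_camera(n); cv2.imwrite(f"pics/{n}1.png",p[:,:,::-1])
```

```text
(no output)
```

View pics/scene1.png

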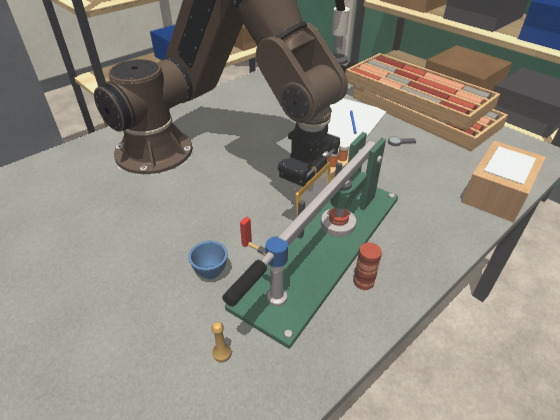

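The guard now looks nearly upright (edge at about (300,190)). I'll keep pushing gently until it meets the stop.

arm_command --motion '[-1,0,2,0,0,0,0,-1,0,4,0,0,0,0,-1,0,6,0,0,0,0,-1,0,6,0,0,0,0,-1,0,6,0,0,0,0]'

```text
t: 4.9
eef_pos: [560.4, 148.3, 92.6]
tcp_rot: [3.141, -0.0, 1.803]
ft_force: [0.5, -0.9, 0.8]
opening: 0.005
```

arm_command --motion '[-1,0,1,0,0,0,0,-1,0,2,0,0,0,0,-1,0,3,0,0,0,0,-1,0,3,0,0,0,0]'

```text
t: 5.3
eef_pos: [563.4, 149.0, 92.7]
tcp_rot: [3.141, -0.0, 1.803]
ft_force: [-0.3, 0.2, -0.4]
opening: -0.0
```

arm_command --motion '[-1,0,1,0,0,0,0,-1,0,2,0,0,0,0,-1,0,2,0,0,0,0]'

```text
t: 5.6
eef_pos: [565.3, 149.5, 92.6]
tcp_rot: [3.141, -0.0, 1.803]
ft_force: [-0.2, -0.7, -0.6]
opening: 0.003
```

Run:
```python
from h import *
import cv2
for n in ["scene","top","wrist"]:
    p,d=env.read_camera(n); cv2.imwrite(f"pics/{n}2.png",p[:,:,::-1]); 
    q=cv2.resize(p[100:260,220:420] if n=="scene" else p[150:290,140:300],None,fx=3.5,fy=3.5) if n!="wrist" else p
    cv2.imwrite(f"pics/{n}2c.png",q[:,:,::-1])
```

```text
(no output)
```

View pics/scene2c.png

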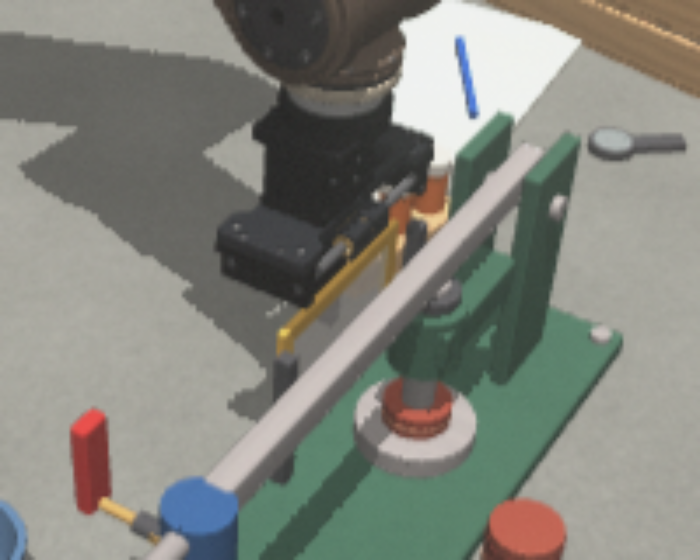

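View pics/wrist2c.png

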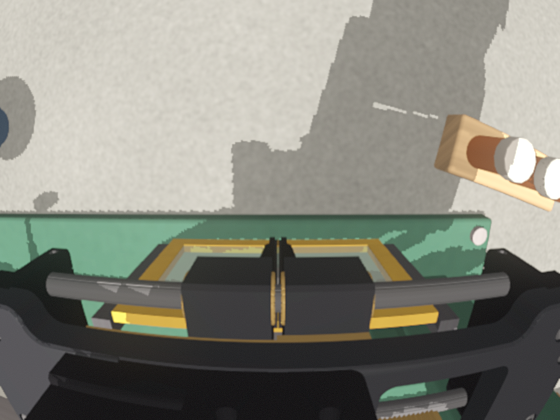

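The crop shows the guard upright, with its top edge close to the dark posts. The wrist view shows the yellow edge against the fingers. I'll press on until I feel the stop.

arm_command --motion '[-1,0,1,0,0,0,0,-1,0,2,0,0,0,0,-1,0,3,0,0,0,0,-1,0,3,0,0,0,0]'

```text
t: 6.15
eef_pos: [565.5, 149.6, 92.6]
tcp_rot: [-3.136, -0.0, 1.803]
ft_force: [-14.9, -4.6, 10.0]
opening: 0.005
```

Stop reached: 15 N, with no further travel. I'll hold briefly, then retreat and rise.

arm_command --motion '[-1,0,0,0,0,0,0,-1,0,0,0,0,0,0,-1,0,-25,0,0,0,0,-1,0,-60,0,0,0,0,-1,0,-60,0,0,0,0,-1,0,-60,-50,0,0,0,-1,0,-60,-100,0,0,0,-1,0,-60,-150,0,0,0,-1,0,-60,-200,0,0,0,-1,0,-60,-200,0,0,0]'

```text
t: 7.15
eef_pos: [512.1, 136.8, 299.2]
tcp_rot: [3.13, 0.001, 1.803]
ft_force: [-0.6, 0.4, -0.0]
opening: 0.003
```

Run:
```python
from h import *
import cv2
np.set_printoptions(suppress=True,precision=1)
print(env.state()['eef_pos'])
p,D=env.read_camera("top");c=env.calibration("top");v,u=np.mgrid[:420,:560];X=np.stack([(u-c['cx'])/c['fx']*D,(v-c['cy'])/c['fy']*D,D],-1)@c['cam_to_world'][:3,:3].T+c['cam_to_world'][:3,3]
h=cv2.cvtColor(p,cv2.COLOR_RGB2HSV).astype(int);H,S=h[...,0],h[...,1]
m=(abs(X[...,0]-560)<100)&(abs(H-22)<7)&(S>150)&(X[...,2]>25)&(X[...,1]<230)&(X[...,1]>60)
q=X[m];g=np.array([576,152,30]);print(m.sum(),q.mean(0),q.max(0),((q-g)@[.973,.231,0]).min(),((q-g)@[.973,.231,0]).max())
m=((H<6)|(H>174))&(S>180)&(X[...,2]>205)&(X[...,1]<-60)&(abs(X[...,0]-640)<60)
print(X[m].mean(0),m.sum())
cv2.imwrite("pics/top3.png",p[:,:,::-1])
p,D=env.read_camera("scene");cv2.imwrite("pics/scene3.png",p[:,:,::-1])
```

```text
[512.1 136.8 299.2]
3 [595.1  73.7  71.9] [595.4  74.8  86.7] 0.036666256418068435 0.8026999218420995
[ 639.4 -121.4  214.8] 48
```

View pics/scene3.png

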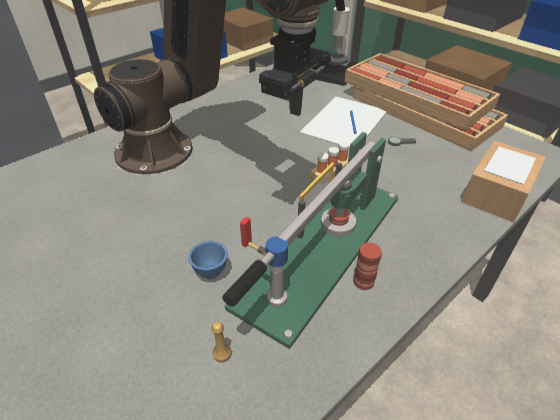

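The guard stands shut (edge from (302,195) to (335,165)). Next, above the tab.

arm_command --motion '[-0.05,-281.5,65,10,0,0,90,-0.05,-281.5,65,10,0,0,90,-0.05,-281.5,65,10,0,0,90,-0.05,-281.5,65,10,0,0,90,-0.05,-281.5,65,10,0,0,90,-0.05,-281.5,65,10,0,0,90,-0.05,-281.5,65,10,0,0,90,-0.05,-281.5,65,10,0,0,90,-0.05,-281.5,65,10,0,0,90,-0.05,-281.5,65,10,0,0,90,-0.05,-281.5,65,10,0,0,90,-0.05,-281.5,65,10,0,0,90,-0.05,-281.5,65,10,0,0,90,-0.05,-281.5,65,10,0,0,90]'

```text
t: 8.65
eef_pos: [637.8, -122.6, 281.8]
tcp_rot: [-3.141, 0.001, 0.234]
ft_force: [0.7, 1.0, -0.4]
opening: 0.476
```

Run:
```python
from h import *
import cv2
print(env.state()['opening'],env.state()['eef_pos'],env.state()['tcp_rot'])
for n in ["wrist","scene"]:
    p,D=env.read_camera(n);cv2.imwrite(f"pics/{n}4.png",p[:,:,::-1])
```

```text
0.4763658229275928 [ 637.75558779 -122.62860678  281.78015446] [-3.14093846e+00  9.57397770e-04  2.34254605e-01]
```

View pics/wrist4.png

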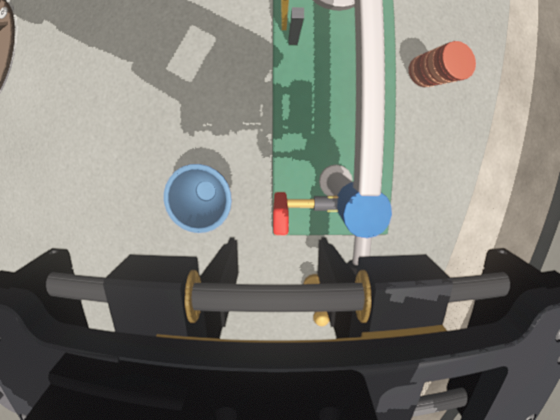

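View pics/scene4.png

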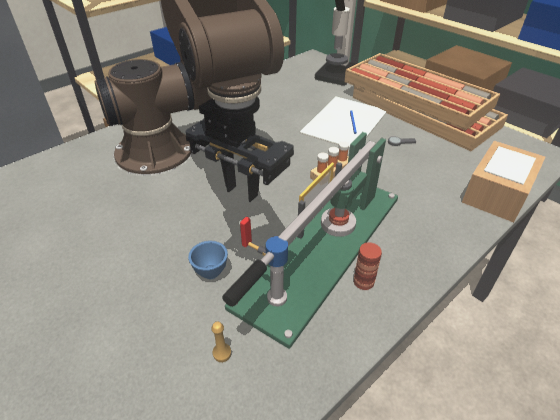

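The tab (281,212) sits centred between the fingers (237 and 322) in the wrist view, so I'll descend.

arm_command --motion '[-0.05,2,0,30,0,0,0,-0.05,2,0,50,0,0,0,-0.05,2,0,65,0,0,0,-0.05,2,0,80,0,0,0,-0.05,2,0,92,0,0,0,-0.05,2,0,102,0,0,0,-0.05,2,0,102,0,0,0,-0.05,2,0,102,0,0,0]'

```text
t: 9.55
eef_pos: [639.9, -122.2, 180.9]
tcp_rot: [3.141, -0.0, 0.233]
ft_force: [0.2, -0.1, 0.2]
opening: 0.474
```

Run:
```python
from h import *
import cv2
for n in ["wrist","scene"]:
    p,D=env.read_camera(n);q=p if n=="wrist" else cv2.resize(p[150:300,190:350],None,fx=4,fy=4)
    cv2.imwrite(f"pics/{n}5.png",q[:,:,::-1])
```

```text
(no output)
```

View pics/wrist5.png

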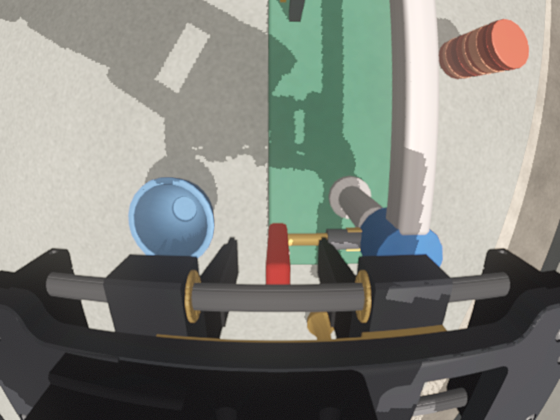

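View pics/scene5.png

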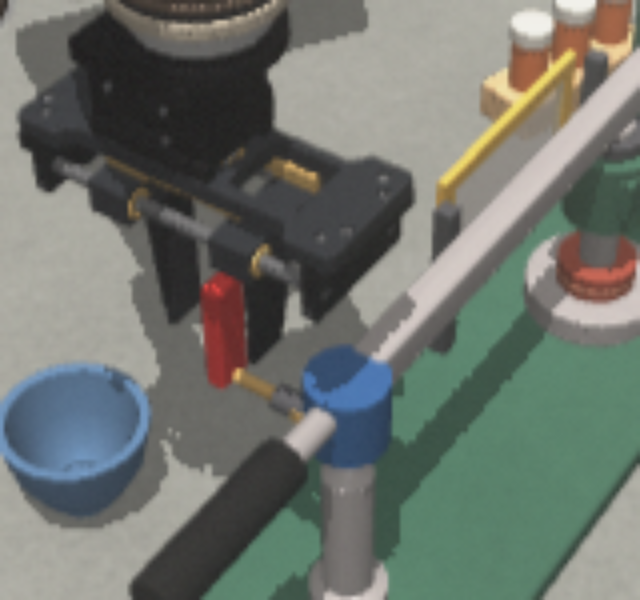

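The tab lies between both fingers, with the inner finger clear of the cup. Closing now.

arm_command --motion '[-1,0,0,0,0,0,0,-1,0,0,0,0,0,0,-1,0,0,0,0,0,0,-1,0,0,0,0,0,0,-1,0,0,0,0,0,0,-1,0,0,0,0,0,0]'

```text
t: 10.25
eef_pos: [639.9, -122.2, 180.7]
tcp_rot: [3.142, -0.0, 0.232]
ft_force: [0.2, 0.1, 0.7]
opening: 0.122
```

Gripped at 11.6 mm, which matches the 12 mm tab. Pulling it 14 mm along press -x.

arm_command --motion '[-1,-3,0,0,0,0,0,-1,-6,0,0,0,0,0,-1,-9,0,0,0,0,0,-1,-12,0,0,0,0,0,-1,-14,0,0,0,0,0,-1,-14,0,0,0,0,0,-1,-14,0,0,0,0,0,-1,-14,0,0,0,0,0]'

```text
t: 11.05
eef_pos: [626.6, -125.3, 180.7]
tcp_rot: [3.141, -0.002, 0.232]
ft_force: [6.2, 1.2, -2.0]
opening: 0.126
```

Run:
```python
from h import *
import cv2
for n in ["scene"]:
    p,D=env.read_camera(n);q=p if n=="wrist" else cv2.resize(p[150:300,190:350],None,fx=4,fy=4)
    cv2.imwrite(f"pics/{n}6.png",q[:,:,::-1])
print(env.state()['ft_force'])
```

```text
[ 7.1332253   1.88071164 -2.61091957]
```

View pics/scene6.png

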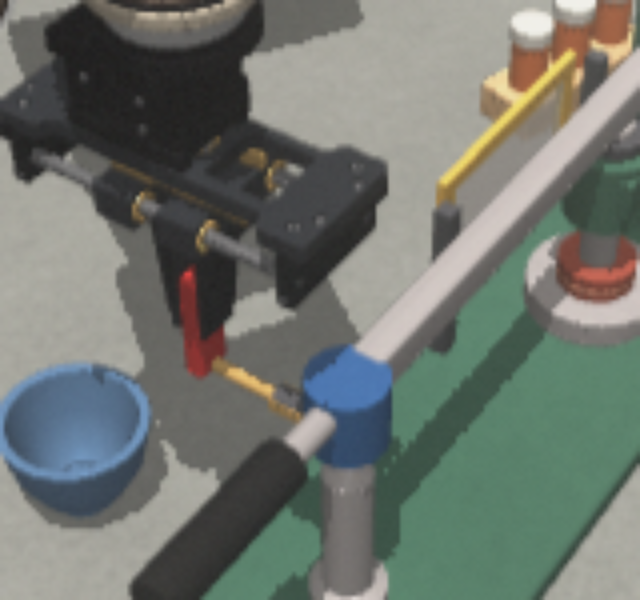

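The spring force of 7.1 N matches about 14 mm of pull, so the bolt is clear. I'll lift along the hinge arc, turning the tool with the lever, halfway first.

arm_command --motion '[-1,0,-0.1,-4,-0.57,0,0,-1,0,-0.3,-8,-1.15,0,0,-1,0,-0.8,-16,-2.29,0,0,-1,0,-1.4,-24,-3.44,0,0,-1,0,-2.2,-32,-4.58,0,0,-1,0,-3.1,-40,-5.73,0,0,-1,0,-3.1,-40,-5.73,0,0]'

```text
t: 11.8
eef_pos: [625.9, -122.2, 221.3]
tcp_rot: [3.04, -0.002, 0.233]
ft_force: [7.6, -0.4, -6.0]
opening: 0.125
```

Run:
```python
from h import *
import cv2
for n in ["scene"]:
    p,D=env.read_camera(n);q=p if n=="wrist" else cv2.resize(p[150:300,190:350],None,fx=4,fy=4)
    cv2.imwrite(f"pics/{n}7.png",q[:,:,::-1])
print(env.state()['ft_force'])
```

```text
[ 7.39954759 -1.3607623  -6.23730141]
```

View pics/scene7.png

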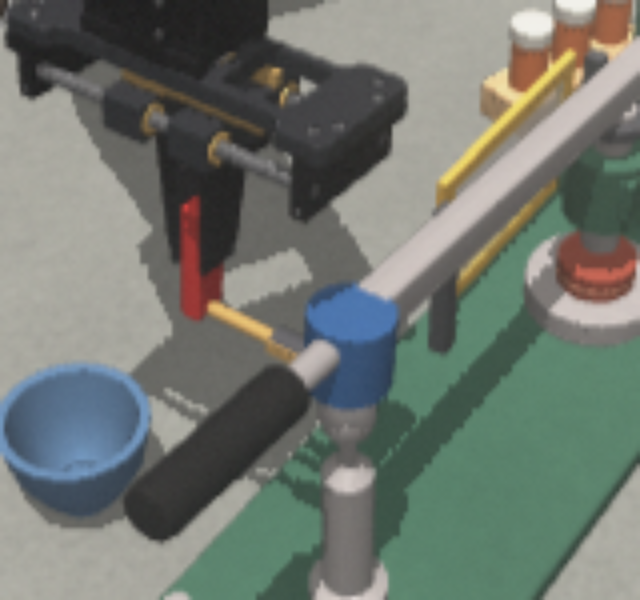

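The lever is rising off the ball (cup at (350,345) in the crop), with the tab held and the guard still shut. Now the second half of the lift.

arm_command --motion '[-1,0,-0.1,-4,-0.57,0,0,-1,0,-0.3,-8,-1.15,0,0,-1,0,-0.8,-16,-2.29,0,0,-1,0,-1.4,-24,-3.44,0,0,-1,0,-2.2,-32,-4.58,0,0,-1,0,-2.8,-37,-5.3,0,0,-1,0,-3.1,-40,-5.73,0,0,-1,0,-3.1,-40,-5.73,0,0,-1,0,-3.1,-40,-5.73,0,0,-1,0,-3.1,-40,-5.73,0,0,-1,0,-3.1,-40,-5.73,0,0,-1,0,-3.1,-40,-5.73,0,0]'

```text
t: 13.05
eef_pos: [624.1, -115.6, 259.6]
tcp_rot: [2.942, -0.001, 0.233]
ft_force: [7.3, -0.6, -5.2]
opening: 0.122
```

Run:
```python
from h import *
import cv2
np.set_printoptions(suppress=True,precision=1)
for n in ["scene","top"]:
    p,D=env.read_camera(n);cv2.imwrite(f"pics/{n}8.png",p[:,:,::-1])
    c=env.calibration(n);v,u=np.mgrid[:420,:560];X=np.stack([(u-c['cx'])/c['fx']*D,(v-c['cy'])/c['fy']*D,D],-1)@c['cam_to_world'][:3,:3].T+c['cam_to_world'][:3,3]
    h=cv2.cvtColor(p,cv2.COLOR_RGB2HSV).astype(int);H,S=h[...,0],h[...,1]
    m=(abs(H-108)<12)&(S>120)&(X[...,2]>200)&(abs(X[...,0]-710)<60)&(abs(X[...,1]+95)<60)
    if m.sum(): print(n,"cup blue",m.sum(),X[m].mean(0),X[m].max(0))
    for l in ["core","mortar","pestle","vials"]:
        r=env.spot_point(n,l); 
        if r: print(l,atz(n,r[0]['location'],0),r[0]['confidence'])
s=env.state();print(s['ft_force'],s['qvel'],s['opening'],s['t'])
```

```text
scene cup blue 430 [ 719.2 -101.5  263.9] [732.8 -76.  278. ]
core [805.1  74.3   0. ] 0.71
mortar [ 544.  -167.9    0. ] 0.95
pestle [ 731.6 -264.7    0. ] 0.76
vials [483.8 326.5   0. ] 0.87
core [812.   82.7   0. ] 0.65
mortar [803.5  88.1   0. ] 0.7
pestle [ 733.4 -269.2    0. ] 0.44
vials [467.5 351.7   0. ] 0.9
[ 8.4  1.6 -4.8] [-0.  0. -0.  0. -0.  0.] 0.12362699491723272 13.55
```

View pics/scene8.png

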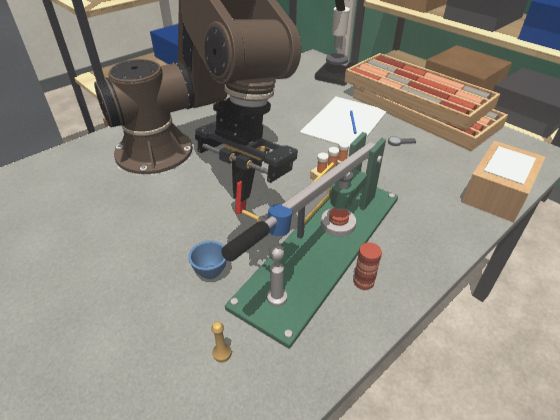

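The cup (280,218) is held up clear of the ball, the guard is shut, and the bystanders sit at the same pixels as before. Handing in.

```bash
python3 -c "
from cell import env
print(env.job_done()); print(env.state()['t'],env.state()['ft_force'],env.state()['opening'])"
```

```text
the job is handed in; nothing more can be done
None
the job is handed in; nothing more can be done
```

I shut the guard, pulled the latch clear, and lifted the lever's coupler about 8 cm. I handed the job in at about 13.6 s with the gripper still holding the lever up. No verdict is reported at hand-in, and the readout after it printed nothing new.

- **Guard:** I pushed it with closed fingers until it stopped moving at about 15 N. Pictures after that show it upright against its posts, and I saw no change during the pull or lift.
- **Latch:** I gripped the red tab (opening 11.6 mm for a 12 mm tab) and pulled it 14 mm along press -x. The spring force of about 7 N matches that travel, so the bolt was clear.
- **Lift:** I followed the hinge arc to about 0.2 rad. The tool rose 79 mm, and depth shows the highest blue point of the tilted cup at 278 mm, against 192 mm latched. The grip was unchanged (opening 0.12), the vertical load was about 5 N, and the joints were still.
- **Contact:** the fingers held the lever only through the tab, so the lever contact check relies on the tab counting as part of the lever.
- **Core, mortar, pestle and vials:** they look unmoved in the scene view. The detector positions disagreed by 1–2 cm, and up to about 2.2 cm for the vials in the scene view. The top camera also mistook the core for the mortar. The arm never came near any of them, so I put these down to detector error.

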